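Make up four injection trays with the vials that match their syringes

ROBOT

A 6-joint arm with a two-finger parallel gripper is mounted at the origin on the work surface. World frame = base frame: x ahead of the robot, y to its left, z up, the work surface at z = 0. Lengths are in m, angles in rad, forces in N, time in s.
With the tool pointing down it reaches from about 0.275 to 0.725 m from the base axis. Payload 15.9 kg.
Tool frame: the origin (TCP) lies at the very end of the fingers, on their centre line; the grasp point (between the pads) lies 19 mm behind it; z points along the fingers, y is the line along which they close (so a half turn about z gives the same grasp; the last joint's range is limited). The gripper opens to 85 mm and grips with 20 to 120 N. Pads are 22 mm wide; open, the fingers measure 114 mm over their backs; the gripper's body (76 mm by 85 mm) begins 54 mm behind the grasp point. The pads swing forward as they close: fully open they stand 13 mm farther back than shut.
Start: joints at [1.321, 0.213, -0.034, 1.323, 0, 1.571], TCP at [0.124, 0.484, 0.21] pointing down, gripper open.
Joint ranges: [-2.98, 2.98], [-0.74, 1.72], [-1.14, 1.35], [-2.1, 2.04], [-1.57, 1.44], [-3.14, 3.14]. Speed limits (rad/s): [1.89, 1.89, 2.39, 2.57, 3.14, 3.14].

INTERFACE

Orientations are given as a rotation vector (axis times angle).
In Python, from workcell import ctrl gives the robot as it stands.
- The arm moves only by the tool carry_out, never from a script. Its argument "steps" is a list of rows, each an object of numbers: "fingers": the opening, from 0 (shut) to 1 (fully open); "x", "y", "z": the shift along the tool's x, y, z in units of 25 mm (1.0 is 25 mm); "yaw": the turn about the tool's z in units of 6 degrees (1.0 is 6 degrees). A call has 1 to 10 rows; each row shifts and turns the commanded pose from where the row before left it, along the tool's axes as they then stand; what a row does not reach is not made up. A row lasts 1/12 s, in which the tool goes at most 41.7 mm and 7.16 degrees, less where a joint would pass 70% of its speed; a pose out of reach is approached as far as the arm can. A call is refused whole if a number of a shift passes 1 or a number of a turn 1, either way. A call with a gripper value outside its range is refused whole. The fingers move at their own pace and stop on an object; the grip force is fixed at half the most. Time passes only in rows, so rows that do not move let the fingers close. It gives the time, the measured TCP pose, the force, the opening and the grip force at its end, in the units of the state.
- ctrl.read_state(): the state, without advancing time (a new reading comes with each control period).
- ctrl.camera(name): name is "scene" or "side" or "wrist"; returns the picture (420x560x3 uint8, blue, green, red); there is no depth.
- ctrl.camera_params(name): a dict with "fx", "fy", "cx", "cy" (pixels), "k1" (the pictures are not rectified: a ray, as slopes to the right and down, at radius r is drawn at 1 + k1 r^2 times it, then the intrinsics apply), "T" (4x4, takes a point from camera to world coordinates). Camera axes: x right, y down, z forward; pixel columns grow to the right and rows downward; lengths in m; the calibration is good to about 2 mm. A picture is of the moment at which its call begins: read the wrist's pose just before it. camera_params takes no time and is no camera call; for the wrist camera it gives the pose at the moment of the call.
- ctrl.job_done(): hands the job in; it is judged then, once.
The state is a dict: "clock": time; "joint_pos": joint angles; "qd": joint speeds; "effort": joint torques, N m; "tcp_pos": TCP position; "orientation": TCP orientation; "contact_force": force on the tool from outside, world axes, zero at the start; "ft_torque": the same for the moment, N m; "grip_width": opening from 0.0 (shut) to 1.0 (fully open); "finger_force": force on a finger pad.
Only numpy, scipy, OpenCV 4.12 (cv2) and the standard library are available. Lean on these libraries where they do the work, as an engineer would, in place of code of your own. Each camera call takes 0.05 s, during which the arm holds its last target. There are 200 camera calls.

TASK

Make up the four injection trays: stand each glass vial upright in the empty square well of the tray whose syringe suits its size, the smallest vial with the smallest syringe, the next with the next, and so on up to the largest with the largest. Take only the vials, setting each down gently on the floor of the well without dropping it or knocking it over, and leave the dropper bottle and the tape roll where they are.

Things in the scene. Friction and masses are not known exactly. Their poses are not given: they have to be found in the camera images.
- vial_2: The smallest of four amber glass vials with a paper label band, an aluminium crimp and a grey cap: 16 mm across, 35 mm tall, under 160 g. It stands loose on the table. Origin: centre of its underside; z up along its axis. The straight glass body, where to grip, is 22 mm high; neck and cap above are narrower.
- vial_10: The second smallest of four amber glass vials with a paper label band, an aluminium crimp and a grey cap: 24 mm across, 45 mm tall, under 160 g. It stands loose on the table. Origin: centre of its underside; z up along its axis. The straight glass body, where to grip, is 29 mm high; neck and cap above are narrower.
- vial_20: The second largest of four amber glass vials with a paper label band, an aluminium crimp and a grey cap: 32 mm across, 58 mm tall, under 160 g. It stands loose on the table. Origin: centre of its underside; z up along its axis. The straight glass body, where to grip, is 37 mm high; neck and cap above are narrower.
- vial_50: The largest of four amber glass vials with a paper label band, an aluminium crimp and a grey cap: 42 mm across, 73 mm tall, under 160 g. It stands loose on the table. Origin: centre of its underside; z up along its axis. The straight glass body, where to grip, is 47 mm high; neck and cap above are narrower.
- tray_2: Blue-grey tray with the smallest syringe (barrel 10 mm thick, 76 mm long, its top 14 mm up). Trays are alike, fixed, 14 mm high, walls and floor 3 mm. Origin: on the table under the centre of the vial well (60 x 60 mm inside), the corner at -x, -y, nearest the robot. Tray spans x -33..139, y -33..82 mm; syringe fixed along x in the lane y 33..79; a swab and needle lie behind the well.
- tray_10: Blue-grey tray with the second smallest syringe (barrel 17 mm thick, 106 mm long, its top 21 mm up). Trays are alike, fixed, 14 mm high, walls and floor 3 mm. Origin: on the table under the centre of the vial well (60 x 60 mm inside), the corner at -x, -y, nearest the robot. Tray spans x -33..139, y -33..82 mm; syringe fixed along x in the lane y 33..79; a swab and needle lie behind the well.
- tray_20: Blue-grey tray with the second largest syringe (barrel 22 mm thick, 128 mm long, its top 26 mm up). Trays are alike, fixed, 14 mm high, walls and floor 3 mm. Origin: on the table under the centre of the vial well (60 x 60 mm inside), the corner at -x, -y, nearest the robot. Tray spans x -33..139, y -33..82 mm; syringe fixed along x in the lane y 33..79; a swab and needle lie behind the well.
- tray_50: Blue-grey tray with the largest syringe (barrel 31 mm thick, 156 mm long, its top 35 mm up). Trays are alike, fixed, 14 mm high, walls and floor 3 mm. Origin: on the table under the centre of the vial well (60 x 60 mm inside), the corner at -x, -y, nearest the robot. Tray spans x -33..139, y -33..82 mm; syringe fixed along x in the lane y 33..79; a swab and needle lie behind the well.
- dropper: White plastic dropper bottle with a conical cap, 26 mm across, 62 mm tall, 20 g, standing loose among the vials; not part of the job. Origin: centre of its underside, z up.
- tape_roll: Roll of white paper tape lying flat among the vials, 60 mm across, 38 mm hole, 25 mm high, 30 g, loose; not part of the job. Origin: centre of its underside, z up.
Things that resemble listed ones, but are neither listed nor needed, are in the scene too. What is shaped like the tray_10 but pink is not meant.

How it is judged:
By the outcome, as a careful person would: the job done as asked, in the order asked, and still so for the second after the job is handed in, with the robot touching nothing.
It also fails if it takes over 96 s, if anything falls off the work surface, if the arm or the gripper's body presses on something with over 40 N, if the wrist force passes 120 N, or if a joint passes its speed limit or range.

## Working session

There is one attempt and no reset: what is moved stays moved. The work goes in short steps, Python scripts to look and compute and a tool call to move; the robot and the scene stay as the last step left them, time stands still between calls to the robot, and variables do not carry over. Pictures are saved under pics/ and viewed, at most 14 in all, crops included, and the job is handed in when it is done.

Besides the shell and the picture viewer there is one more tool, called after "Call:" as name([rows], argument=value, ...), one row to a line, values as JSON. carry_out: Moves the arm, as the interface text tells. Its arguments: {"type":"object","properties":{"steps":{"type":"array"}},"required":["steps"]}

```bash
mkdir -p pics; python3 - <<'E'
from workcell import ctrl
import cv2
s=ctrl.read_state();print(s)
for n in("scene","side"):
    cv2.imwrite(f"pics/{n}0.png",ctrl.camera(n)); p=ctrl.camera_params(n);print(n,p)
E
```

```text
{'clock': 0.0, 'joint_pos': array([ 1.32104813e+00,  2.13350933e-01, -3.50638076e-02,  1.32345967e+00,
       -1.11834759e-05,  1.57083920e+00]), 'qd': array([ 0.00204022, -0.00110364,  0.00120227, -0.00140928, -0.00098567,
        0.00078916]), 'effort': array([ 2.23747200e-03, -6.86160851e+01,  4.87121201e+01,  1.71751395e-02,
        7.29204294e-05, -4.72909187e-05]), 'tcp_pos': array([0.12349757, 0.48414897, 0.2096169 ]), 'orientation': array([-3.91336200e-01, -3.11699916e+00,  1.68239373e-03]), 'contact_force': array([ 0.02578225, -0.5489065 , -0.12605898]), 'ft_torque': array([-0.01620922,  0.03635177, -0.02142625]), 'finger_force': 0.0, 'grip_width': 0.9971103987955537}
scene {'fx': 406.64194903180424, 'fy': 406.64194903180424, 'cx': 286.0847216104434, 'cy': 210.1409664599318, 'k1': -0.05101199261546187, 'T': array([[ 0.40363648,  0.531781  , -0.74450424,  1.04386036],
       [ 0.91465913, -0.21512973,  0.34222489, -0.28701214],
       [ 0.0218237 , -0.81910205, -0.57323255,  0.48607242],
       [ 0.        ,  0.        ,  0.        ,  1.        ]])}
side {'fx': 472.80197374852924, 'fy': 472.80197374852924, 'cx': 281.2657995122878, 'cy': 213.97337102391802, 'k1': 0.00292183490952726, 'T': array([[ 0.86097294, -0.27554224,  0.4275536 ,  0.07331043],
       [-0.50839929, -0.4397403 ,  0.74037735, -0.64605913],
       [-0.01599268, -0.85481281, -0.51868998,  0.48600077],
       [ 0.        ,  0.        ,  0.        ,  1.        ]])}
```

View pics/scene0.png

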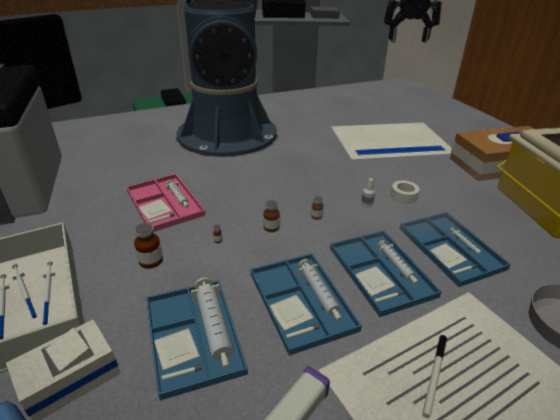

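View pics/side0.png

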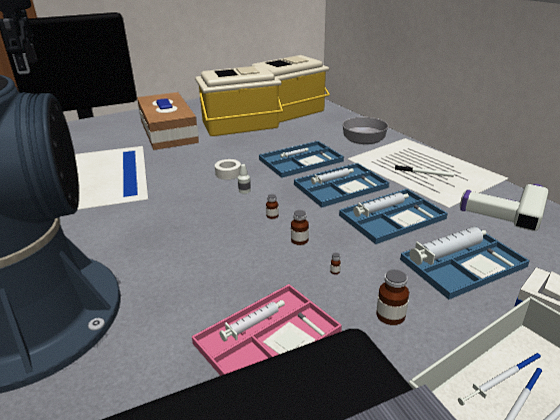

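```bash
cat > h.py <<'E'
import numpy as np,cv2
from workcell import ctrl
def proj(P,p):
    T=np.linalg.inv(p["T"]);c=np.asarray(P)@T[:3,:3].T+T[:3,3];s=c[:,:2]/c[:,2:]
    s=s*(1+p["k1"]*(s**2).sum(1,keepdims=True))
    return s*[p["fx"],p["fy"]]+[p["cx"],p["cy"]]
def ray(uv,p):
    d=(np.array(uv)-[p["cx"],p["cy"]])/[p["fx"],p["fy"]];s=d.copy()
    for _ in range(10): s=d/(1+p["k1"]*(s@s))
    return p["T"][:3,3],p["T"][:3,:3]@np.append(s,1)
def onplane(uv,p,z):
    o,d=ray(uv,p);return (o+d*(z-o[2])/d[2])
E
python3 - <<'E'
from h import *
from scipy.optimize import minimize
P={n:ctrl.camera_params(n) for n in("scene","side")}
I={n:cv2.imread(f"pics/{n}0.png") for n in P}
seeds={"tray_50":((195,330),(465,260)),"tray_20":((303,297),(392,213)),"tray_10":((383,270),(341,185)),"tray_2":((453,245),(302,158))}
B={}
for n in P:
    h=cv2.cvtColor(I[n],cv2.COLOR_BGR2HSV)
    m=cv2.inRange(h,(95,90,40),(115,255,255));k,l,st,ce=cv2.connectedComponentsWithStats(m)
    B[n]=(l,st)
    m2=cv2.inRange(h,(0,110,20),(14,255,200));
    k,_,s2,c2=cv2.connectedComponentsWithStats(cv2.morphologyEx(m2,cv2.MORPH_CLOSE,np.ones((9,3))))
    print(n,[(s2[i].tolist(),c2[i].round(1).tolist()) for i in range(1,k) if s2[i,4]>25])
for t,sd in seeds.items():
    hulls={}
    for n,(u,v) in zip(P,sd):
        l,st=B[n]; w=l[v-20:v+20,u-20:u+20];
        m=np.zeros(l.shape,np.uint8)
        ids=[i for i in np.unique(l[v-30:v+30,u-40:u+40]) if i and st[i,4]>60]
        j=max(ids,key=lambda i:st[i,4]); pts=np.argwhere(l==j)[:,::-1].astype(np.float32)
        hulls[n]=cv2.convexHull(pts)
    def cost(q):
        c,s=np.cos(q[2]),np.sin(q[2]);b=np.array([(x,y,z) for x in(-.033,.139) for y in(-.033,.082) for z in(0,.014)])
        W=np.c_[q[0]+c*b[:,0]-s*b[:,1],q[1]+s*b[:,0]+c*b[:,1],b[:,2]];e=0
        for n in P:
            hh=cv2.convexHull(proj(W,P[n]).astype(np.float32));a,_=cv2.intersectConvexConvex(hh,hulls[n])
            e+=1-a/(cv2.contourArea(hh)+cv2.contourArea(hulls[n])-a)
        return e
    c0=onplane(sd[0],P["scene"],.01)
    best=min((minimize(cost,[c0[0]-.053*np.cos(y)+.024*np.sin(y),c0[1]-.053*np.sin(y)-.024*np.cos(y),y],method="Nelder-Mead",options=dict(initial_simplex=None,xatol=1e-5,fatol=1e-6,maxiter=800)) for y in(-.6,-.3,.01,.3,.6)),key=lambda r:r.fun)
    print(t,best.x.round(4),round(best.fun,3),[cv2.contourArea(hulls[n]) for n in P])
E
```

```text
scene [([0, 0, 177, 16, 1659], [69.4, 4.8]), ([453, 0, 107, 134, 11604], [513.2, 62.3]), ([456, 133, 53, 29, 361], [485.0, 151.0]), ([451, 156, 18, 14, 69], [459.6, 162.5]), ([313, 204, 9, 5, 36], [316.9, 206.1]), ([264, 210, 15, 10, 121], [270.8, 214.5]), ([214, 231, 7, 12, 40], [217.2, 235.2]), ([134, 234, 25, 19, 349], [146.5, 243.6]), ([140, 259, 22, 9, 69], [151.1, 264.4])]
side [([25, 0, 12, 19, 123], [30.7, 11.0]), ([0, 31, 19, 60, 367], [5.3, 62.1]), ([137, 93, 59, 46, 1438], [165.3, 112.9]), ([150, 137, 48, 12, 254], [174.7, 142.8]), ([266, 201, 12, 18, 170], [271.6, 209.4]), ([291, 220, 17, 12, 175], [299.1, 225.3]), ([291, 239, 17, 6, 47], [299.4, 242.0]), ([331, 260, 9, 14, 107], [334.6, 266.5]), ([379, 283, 30, 23, 518], [393.0, 294.8]), ([378, 314, 27, 11, 120], [390.3, 320.3])]
tray_50 [ 0.5957 -0.2698 -0.0659] 0.132 [8295.5, 4719.0]
tray_20 [ 0.5962 -0.097  -0.0349] 0.081 [6471.0, 3274.5]
tray_10 [ 0.5962 -0.097  -0.035 ] 0.081 [6471.0, 3274.5]
tray_2 [ 0.5888  0.0611 -0.049 ] 0.115 [4993.0, 2342.0]
```

```bash
cat > fit.py <<'E'
from h import *
from scipy.optimize import minimize,least_squares
P={n:ctrl.camera_params(n) for n in("scene","side")}
I={n:cv2.imread(f"pics/{n}0.png") for n in P}
seeds={"tray_50":((195,330),(465,260)),"tray_20":((303,297),(392,213)),"tray_10":((383,270),(341,185)),"tray_2":((453,245),(302,158))}
def box(q,z=(0,.014),X=(-.033,.139),Y=(-.033,.082)):
    c,s=np.cos(q[2]),np.sin(q[2]);b=np.array([(x,y,zz) for zz in z for x,y in((X[0],Y[0]),(X[1],Y[0]),(X[1],Y[1]),(X[0],Y[1]))])
    return np.c_[q[0]+c*b[:,0]-s*b[:,1],q[1]+s*b[:,0]+c*b[:,1],b[:,2]]
B={}
for n in P:
    h=cv2.cvtColor(I[n],cv2.COLOR_BGR2HSV); m=cv2.inRange(h,(95,80,30),(115,255,255))
    B[n]=cv2.connectedComponentsWithStats(m)
res={}
for t,sd in seeds.items():
    H={}
    for n,(u,v) in zip(P,sd):
        _,l,st,ce=B[n]; j=min([i for i in range(1,len(st)) if st[i,4]>500],key=lambda i:np.hypot(*(st[i,:2]+st[i,2:4]/2-[u,v])))
        H[n]=cv2.convexHull(np.argwhere(l==j)[:,::-1].astype(np.float32))
    def cost(q):
        e=0
        for n in P:
            hh=cv2.convexHull(proj(box(q),P[n]).astype(np.float32));a,_=cv2.intersectConvexConvex(hh,H[n])
            e+=1-a/(cv2.contourArea(hh)+cv2.contourArea(H[n])-a)
        return e
    c0=onplane(sd[0],P["scene"],.01)
    r=min((minimize(cost,[c0[0]-.053,c0[1]-.024,y],method="Nelder-Mead",options=dict(xatol=1e-5,fatol=1e-6,maxiter=800)) for y in(-.3,-.1,.01,.1,.3)),key=lambda r:r.fun)
    res[t]=r.x;print(t,r.x.round(4),round(r.fun,3))
V={"50":((146.5,243.6),(393,294.8)),"20":((270.8,214.5),(299.1,225.3)),"10":((316.9,206.1),(271.6,205)),"2":((217.2,235.2),(334.6,266.5)),"drop":((369,193),(244.5,182))}
for k,(a,b) in V.items():
    f=lambda X:np.r_[proj([X],P["scene"])[0]-a,proj([X],P["side"])[0]-b]*[1,.2,1,.2]
    r=least_squares(f,[.4,0,.03]);print(k,r.x.round(4),r.fun.round(1));res[k]=r.x
D={"50":(.042,.047,.073),"20":(.032,.037,.058),"10":(.024,.029,.045),"2":(.016,.022,.035)}
for n,c in(("scene",(110,150,520,400)),("side",(200,120,540,340))):
    k=4 if n=="side" else 3;k=2 if n=="scene" else 2.3
    im=cv2.resize(I[n],None,fx=k,fy=k,interpolation=cv2.INTER_CUBIC)
    dr=lambda W,col:cv2.polylines(im,[((proj(W,P[n])+.5)*k).astype(int)],True,col,1)
    for t in seeds:
        w=box(res[t]);dr(w[4:],(0,255,0));dr(w[:4],(0,255,255));dr(box(res[t],(.014,),(-.03,.03),(-.03,.03)),(0,0,255))
    th=np.linspace(0,6.28,40)
    for v,(d,hb,ht) in D.items():
        for z in(0,hb): dr(np.c_[res[v][0]+d/2*np.cos(th),res[v][1]+d/2*np.sin(th),0*th+z],(0,255,0))
    c=[int(x*k) for x in c];cv2.imwrite(f"pics/{n}_fit.png",im[c[1]:c[3],c[0]:c[2]])
E
python3 fit.py
```

```text
tray_50 [ 0.5958 -0.27   -0.0645] 0.119
tray_20 [ 0.5962 -0.0971 -0.0345] 0.067
tray_10 [ 0.5888  0.0604 -0.0452] 0.088
tray_2 [ 0.587   0.219  -0.0294] 0.147
50 [ 0.4641 -0.2812  0.0385] [ 0. -0.  0.  0.]
20 [ 0.4547 -0.0483  0.0314] [ 0.  -0.1  0.   0.1]
10 [0.455  0.0517 0.0246] [-0.  0. -0. -0.]
2 [ 0.455  -0.156   0.0113] [-0.   0.1 -0.  -0.1]
drop [0.4578 0.1745 0.0243] [-0.   0.3 -0.  -0.3]
```

View pics/scene_fit.png

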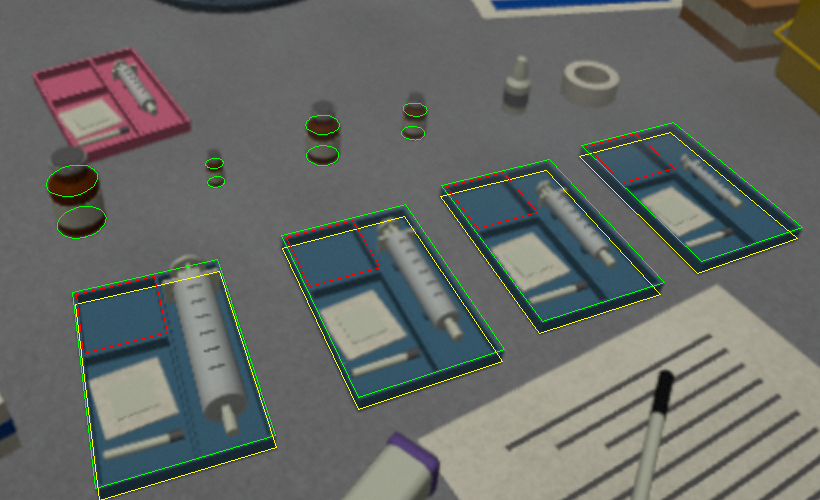

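View pics/side_fit.png

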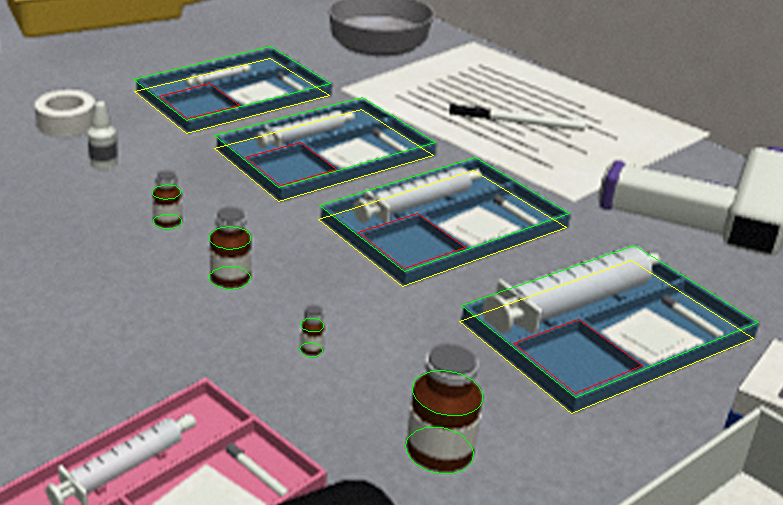

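The fit overlays match. In the scene crop, vials 50/2/20/10 sit at about (75,205), (215,173), (322,140) and (414,120). The trays run 50, 20, 10, 2 from left to right, and the red well outlines are on the wells. First I turn the fingers so they close along world x.

Call:
carry_out([
  {"yaw": 1,"fingers": 1},
  {"yaw": 1,"fingers": 1},
  {"yaw": 1,"fingers": 1},
  {"yaw": 1,"fingers": 1},
  {"yaw": 1,"fingers": 1},
  {"yaw": 1,"fingers": 1},
  {"yaw": 1,"fingers": 1},
  {"yaw": 1,"fingers": 1},
  {"yaw": 1,"fingers": 1},
  {"yaw": 1,"fingers": 1},
])

```text
$.steps[0]: bad value
```

Call:
carry_out([
  {"yaw": 1,"fingers": 1},
  {"yaw": 1,"fingers": 1},
  {"yaw": 0.6,"fingers": 1},
  {"fingers": 1},
])

```text
$.steps[0]: bad value
```

Call:
carry_out([
  {"x": -1,"y": 0.5,"fingers": 1},
  {"x": -1,"y": 0.5,"fingers": 1},
  {"x": -1,"y": 0.5,"fingers": 1},
  {"x": -1,"y": 0.5,"fingers": 1},
  {"x": -1,"y": 0.5,"fingers": 1},
  {"x": -1,"y": 0.5,"fingers": 1},
  {"x": -1,"y": 0.5,"fingers": 1},
  {"x": -1,"y": 0.5,"fingers": 1},
  {"x": -1,"y": 0.5,"fingers": 1},
  {"x": -1,"y": 0.5,"fingers": 1},
])

```text
$.steps[0]: bad value
```

Call:
carry_out([
  {"x": 0,"y": 0,"z": 0,"yaw": 1,"fingers": 1},
  {"x": 0,"y": 0,"z": 0,"yaw": 1,"fingers": 1},
  {"x": 0,"y": 0,"z": 0,"yaw": 1,"fingers": 1},
  {"x": 0,"y": 0,"z": 0,"yaw": 1,"fingers": 1},
  {"x": 0,"y": 0,"z": 0,"yaw": 1,"fingers": 1},
  {"x": 0,"y": 0,"z": 0,"yaw": 1,"fingers": 1},
  {"x": 0,"y": 0,"z": 0,"yaw": 1,"fingers": 1},
  {"x": 0,"y": 0,"z": 0,"yaw": 1,"fingers": 1},
  {"x": 0,"y": 0,"z": 0,"yaw": 1,"fingers": 1},
  {"x": 0,"y": 0,"z": 0,"yaw": 1,"fingers": 1},
])

```text
clock: 0.93
tcp_pos: [0.1236, 0.4842, 0.2098]
orientation: [1.904, 2.499, -0.001]
contact_force: [0.8, 0.7, 0.3]
grip_width: 0.998
finger_force: 0.0
```

Call:
carry_out([
  {"x": 0,"y": 0,"z": 0,"yaw": 1,"fingers": 1},
  {"x": 0,"y": 0,"z": 0,"yaw": 1,"fingers": 1},
  {"x": 0,"y": 0,"z": 0,"yaw": 0.6,"fingers": 1},
  {"x": 0,"y": 0,"z": 0,"yaw": 0,"fingers": 1},
])

```text
clock: 1.27
tcp_pos: [0.1236, 0.4843, 0.2098]
orientation: [2.223, 2.219, -0.001]
contact_force: [0.5, -0.2, 0.3]
grip_width: 0.998
finger_force: 0.0
```

Call:
carry_out([
  {"x": -1,"y": 0.5,"z": 0,"yaw": 0,"fingers": 1},
  {"x": -1,"y": 0.5,"z": 0,"yaw": 0,"fingers": 1},
  {"x": -1,"y": 0.5,"z": 0,"yaw": 0,"fingers": 1},
  {"x": -1,"y": 0.5,"z": 0,"yaw": 0,"fingers": 1},
  {"x": -1,"y": 0.5,"z": 0,"yaw": 0,"fingers": 1},
  {"x": -1,"y": 0.5,"z": 0,"yaw": 0,"fingers": 1},
  {"x": -1,"y": 0.5,"z": 0,"yaw": 0,"fingers": 1},
  {"x": -1,"y": 0.5,"z": 0,"yaw": 0,"fingers": 1},
  {"x": -1,"y": 0.5,"z": 0,"yaw": 0,"fingers": 1},
  {"x": -1,"y": 0.5,"z": 0,"yaw": 0,"fingers": 1},
])

```text
clock: 2.1
tcp_pos: [0.2492, 0.2334, 0.2101]
orientation: [2.216, 2.227, 0.0]
contact_force: [0.3, -0.0, 0.4]
grip_width: 1.003
finger_force: 0.0
```

Call:
carry_out([
  {"x": -1,"y": 0.5,"z": 0,"yaw": 0,"fingers": 1},
  {"x": -1,"y": 0.5,"z": 0,"yaw": 0,"fingers": 1},
  {"x": -1,"y": 0.5,"z": 0,"yaw": 0,"fingers": 1},
  {"x": -1,"y": 0.5,"z": 0,"yaw": 0,"fingers": 1},
  {"x": -1,"y": 0.5,"z": 0,"yaw": 0,"fingers": 1},
  {"x": -1,"y": 0.5,"z": 0,"yaw": 0,"fingers": 1},
  {"x": -1,"y": 0.5,"z": 0,"yaw": 0,"fingers": 1},
  {"x": -1,"y": 0.5,"z": 0,"yaw": 0,"fingers": 1},
  {"x": -1,"y": 0.5,"z": 0,"yaw": 0,"fingers": 1},
  {"x": -1,"y": 0.5,"z": 0,"yaw": 0,"fingers": 1},
])

```text
clock: 2.93
tcp_pos: [0.3746, -0.0166, 0.2101]
orientation: [-2.217, -2.226, -0.0]
contact_force: [1.1, 1.3, -0.3]
grip_width: 1.002
finger_force: 0.0
```

Call:
carry_out([
  {"x": -1,"y": 0.5,"z": 0,"yaw": 0,"fingers": 1},
  {"x": -1,"y": 0.5,"z": 0,"yaw": 0,"fingers": 1},
  {"x": -1,"y": 0.5,"z": 0,"yaw": 0,"fingers": 1},
  {"x": -1,"y": 0.5,"z": 0.5,"yaw": 0,"fingers": 1},
  {"x": -1,"y": 0.5,"z": 0.5,"yaw": 0,"fingers": 1},
  {"x": -0.6,"y": 0.2,"z": 0.5,"yaw": 0,"fingers": 1},
  {"x": 0,"y": 0,"z": 0,"yaw": 0,"fingers": 1},
  {"x": 0,"y": 0,"z": 0,"yaw": 0,"fingers": 1},
])

```text
clock: 3.6
tcp_pos: [0.4415, -0.1553, 0.1718]
orientation: [-2.218, -2.222, 0.001]
contact_force: [-0.3, 0.1, 0.6]
grip_width: 0.999
finger_force: 0.0
```

```bash
cat > wr.py <<'E'
import sys
from h import *
# usage: wr.py name x y d hb   overlay predicted circles (base z0, body top)
def shot(name,objs,z0=0):
    p=ctrl.camera_params("wrist");im=ctrl.camera("wrist");s=ctrl.read_state()
    cv2.imwrite(f"pics/{name}_raw.png",im)
    th=np.linspace(0,6.28,60)
    for x,y,d,z in objs:
        cv2.polylines(im,[(proj(np.c_[x+d/2*np.cos(th),y+d/2*np.sin(th),0*th+z],p)*16+8).astype(int)],True,(0,255,0),1,shift=4)
    cv2.imwrite(f"pics/{name}.png",im);print(s["tcp_pos"],p["T"].round(3).tolist())
    np.save(f"pics/{name}.npy",p)
E
python3 -c "
from wr import *
shot('w2',[(.455,-.156,.016,0),(.455,-.156,.016,.022),(.4547,-.0483,.032,.037),(.4641,-.2812,.042,.047)])"
```

```text
[ 0.4416977  -0.15484846  0.17251967] [[1.0, 0.003, -0.001, 0.442], [0.002, -0.945, -0.326, -0.071], [-0.002, 0.326, -0.945, 0.335], [0.0, 0.0, 0.0, 1.0]]
```

View pics/w2.png

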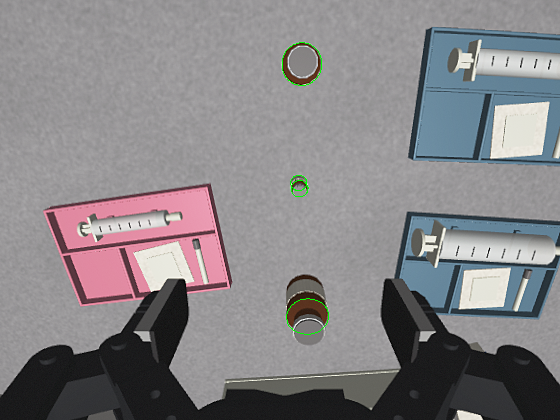

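The wrist view puts the green prediction circles on vial_2 (299,186), and on vial_20 and vial_50 too. I'm going down to grip.

Call:
carry_out([
  {"x": -0.05,"y": 0.53,"z": 1,"yaw": 0,"fingers": 1},
  {"x": 0,"y": 0,"z": 1,"yaw": 0,"fingers": 1},
  {"x": 0,"y": 0,"z": 1,"yaw": 0,"fingers": 1},
  {"x": 0,"y": 0,"z": 1,"yaw": 0,"fingers": 1},
  {"x": 0,"y": 0,"z": 1,"yaw": 0,"fingers": 0.6},
  {"x": 0,"y": 0,"z": 1,"yaw": 0,"fingers": 0.6},
  {"x": 0,"y": 0,"z": 0.4,"yaw": 0,"fingers": 0.6},
  {"x": 0,"y": 0,"z": 0.2,"yaw": 0,"fingers": 0.4},
  {"x": 0,"y": 0,"z": 0,"yaw": 0,"fingers": 0.4},
  {"x": 0,"y": 0,"z": 0,"yaw": 0,"fingers": 0.4},
])

```text
clock: 4.48
tcp_pos: [0.4561, -0.1563, 0.0088]
orientation: [2.218, 2.223, 0.001]
contact_force: [0.7, -0.5, 0.6]
grip_width: 0.4
finger_force: 0.0
```

Call:
carry_out([
  {"x": 0,"y": 0,"z": 0,"yaw": 0,"fingers": 0.3},
  {"x": 0,"y": 0,"z": 0,"yaw": 0,"fingers": 0.2},
  {"x": 0,"y": 0,"z": 0,"yaw": 0,"fingers": 0.1},
  {"x": 0,"y": 0,"z": 0,"yaw": 0,"fingers": 0},
  {"x": 0,"y": 0,"z": 0,"yaw": 0,"fingers": 0},
  {"x": 0,"y": 0,"z": 0,"yaw": 0,"fingers": 0},
  {"x": 0,"y": 0,"z": 0,"yaw": 0,"fingers": 0},
])

```text
clock: 5.07
tcp_pos: [0.456, -0.1566, 0.0086]
orientation: [2.219, 2.222, 0.001]
contact_force: [-0.8, -0.1, 9.8]
grip_width: 0.092
finger_force: 58.8
```

```bash
python3 -c "
from wr import *
shot('w3',[])
im=cv2.imread('pics/w3.png')[100:310,160:440]
cv2.imwrite('pics/w3c.png',cv2.resize(cv2.imread('pics/w3.png')[200:410,160:440],None,fx=2.5,fy=2.5))
s=cv2.resize(ctrl.camera('side')[220:300,280:400],None,fx=5,fy=5);cv2.imwrite('pics/s3.png',s)"
```

```text
[ 0.45603414 -0.15658597  0.00853668] [[1.0, 0.001, 0.002, 0.456], [0.001, -0.945, -0.327, -0.072], [0.002, 0.327, -0.945, 0.172], [0.0, 0.0, 0.0, 1.0]]
```

View pics/s3.png

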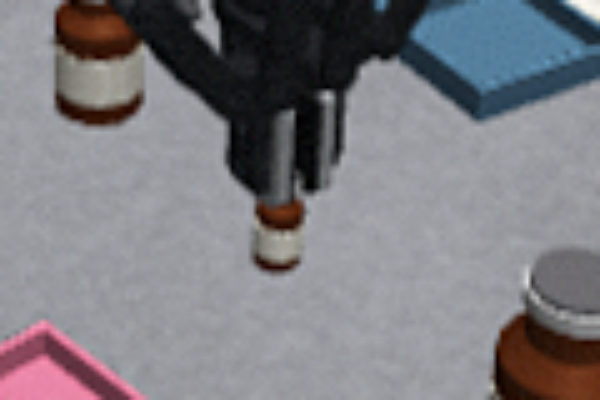

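View pics/w3c.png

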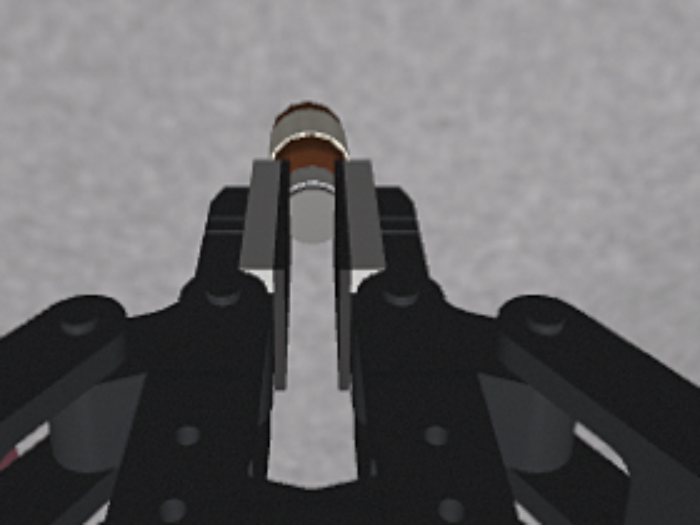

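```bash
python3 -c "
from h import *
for n,uv in(('w3',[(262,264),(283,264),(296,264),(313,264)]),('w2',[(187,280),(383,280)])):
    p=np.load(f'pics/{n}.npy',allow_pickle=True).item();ty,tz=(-.1566,.0085) if n=='w3' else (-.1548,.1725)
    for q in uv:
        o,d=ray(q,p)
        for dy in(-.011,.011):
            X=o+d*(ty+dy-o[1])/d[1];print(n,q,dy,(X-[0,0,tz]).round(4))
"

```

```text
w3 (262, 264) -0.011 [ 0.4433 -0.1676 -0.0169]
w3 (262, 264) 0.011 [ 0.4463 -0.1456  0.0247]
w3 (283, 264) -0.011 [ 0.4557 -0.1676 -0.0169]
w3 (283, 264) 0.011 [ 0.4558 -0.1456  0.0247]
w3 (296, 264) -0.011 [ 0.4633 -0.1676 -0.0169]
w3 (296, 264) 0.011 [ 0.4616 -0.1456  0.0246]
w3 (313, 264) -0.011 [ 0.4733 -0.1676 -0.0169]
w3 (313, 264) 0.011 [ 0.4693 -0.1456  0.0247]
w2 (187, 280) -0.011 [ 0.3898 -0.1658  0.002 ]
w2 (187, 280) 0.011 [ 0.4019 -0.1438  0.0393]
w2 (383, 280) -0.011 [ 0.4948 -0.1658  0.0014]
w2 (383, 280) 0.011 [ 0.4825 -0.1438  0.0389]
```

The side crop shows the pad tips at shoulder height, around z 22 mm. The pads are holding the neck, so the real tips sit about 14–20 mm above the reported TCP. I'm releasing and lowering in small steps while I watch the force.

Call:
carry_out([
  {"x": 0,"y": 0,"z": 0,"yaw": 0,"fingers": 0.1},
  {"x": 0,"y": 0,"z": 0,"yaw": 0,"fingers": 0.2},
  {"x": 0,"y": 0,"z": 0,"yaw": 0,"fingers": 0.3},
  {"x": 0,"y": 0,"z": 0,"yaw": 0,"fingers": 0.4},
  {"x": 0,"y": 0,"z": 0.1,"yaw": 0,"fingers": 0.4},
  {"x": 0,"y": 0,"z": 0.1,"yaw": 0,"fingers": 0.4},
  {"x": 0,"y": 0,"z": 0,"yaw": 0,"fingers": 0.4},
])

```text
clock: 5.75
tcp_pos: [0.455, -0.1562, 0.002]
orientation: [-2.219, -2.223, 0.001]
contact_force: [-0.6, 0.5, -0.3]
grip_width: 0.402
finger_force: 0.0
```

```bash
python3 -c "
from wr import *
shot('w4',[])
a=cv2.resize(cv2.imread('pics/w4.png')[200:410,160:440],(560,420))
s=cv2.resize(ctrl.camera('side')[230:290,300:370],(490,420));cv2.imwrite('pics/s4.png',cv2.resize(np.hstack([a,s]),None,fx=.76,fy=.76))"
```

```text
[ 0.45503874 -0.15618104  0.00222819] [[1.0, 0.002, -0.0, 0.455], [0.001, -0.945, -0.326, -0.072], [-0.001, 0.326, -0.945, 0.165], [0.0, 0.0, 0.0, 1.0]]
```

View pics/s4.png

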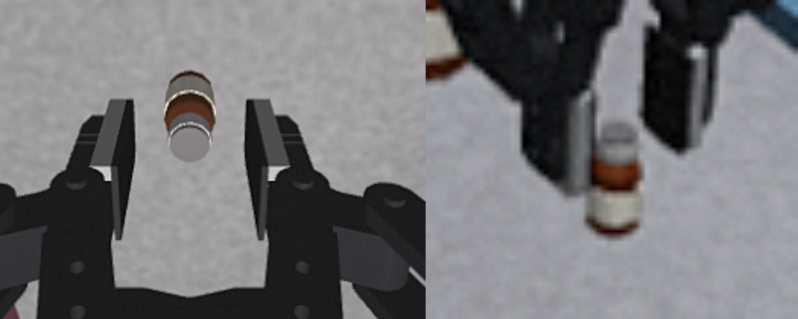

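```bash
python3 -c "
from h import *
p=ctrl.camera_params('side')
o,d=ray((328+2,266.3),p);print('left tip, y plane', [(o+d*(y-o[1])/d[1]).round(4).tolist() for y in(-.167,-.156)])
o,d=ray((300+(685-426)/5.32,230+152/5.32),p);print('right tip', [(o+d*(y-o[1])/d[1]).round(4).tolist() for y in(-.167,-.156,-.145)])
w=np.load('pics/w4.npy',allow_pickle=True).item()
for z in(0,.005,.01,.015,.02,.025): print(z,proj([(.438,-.167,z),(.472,-.167,z),(.438,-.145,z)],p).round(1).tolist(),proj([(.438,-.145,z),(.472,-.145,z)],w).round(1).tolist())
"

```

```text
left tip, y plane [[0.4373, -0.167, 0.0252], [0.4457, -0.156, 0.0146]]
right tip [[0.4743, -0.167, 0.0259], [0.4835, -0.156, 0.0154], [0.4927, -0.145, 0.0048]]
0 [[329.8, 278.6], [346.7, 271.7], [321.9, 271.4]] [[251.4, 239.7], [316.1, 239.8]]
0.005 [[329.9, 276.2], [346.8, 269.3], [322.0, 269.0]] [[250.5, 243.7], [317.0, 243.8]]
0.01 [[330.0, 273.7], [347.0, 266.9], [322.1, 266.6]] [[249.6, 247.9], [317.9, 248.0]]
0.015 [[330.1, 271.3], [347.2, 264.4], [322.2, 264.1]] [[248.6, 252.3], [318.8, 252.4]]
0.02 [[330.2, 268.8], [347.3, 262.0], [322.3, 261.7]] [[247.5, 257.0], [319.8, 257.1]]
0.025 [[330.3, 266.3], [347.5, 259.5], [322.4, 259.2]] [[246.4, 261.9], [320.9, 262.0]]
```

Both cameras agree that the pad tips are at about z = 25 mm while the TCP reads 2 mm. I'm lowering carefully.

Call:
carry_out([
  {"x": 0,"y": 0,"z": 0.1,"yaw": 0,"fingers": 0.4},
  {"x": 0,"y": 0,"z": 0.05,"yaw": 0,"fingers": 0.4},
  {"x": 0,"y": 0,"z": 0,"yaw": 0,"fingers": 0.4},
])

```text
clock: 6.1
tcp_pos: [0.4551, -0.1562, -0.0015]
orientation: [-2.219, -2.223, 0.0]
contact_force: [-0.1, -0.5, 0.5]
grip_width: 0.397
finger_force: 0.0
```

Call:
carry_out([
  {"x": 0,"y": 0,"z": 0.2,"yaw": 0,"fingers": 0.4},
  {"x": 0,"y": 0,"z": 0.1,"yaw": 0,"fingers": 0.4},
  {"x": 0,"y": 0,"z": 0.1,"yaw": 0,"fingers": 0.4},
  {"x": 0,"y": 0,"z": 0.1,"yaw": 0,"fingers": 0.4},
  {"x": 0,"y": 0,"z": 0,"yaw": 0,"fingers": 0.4},
])

```text
clock: 6.52
tcp_pos: [0.455, -0.1562, -0.0142]
orientation: [-2.219, -2.223, 0.001]
contact_force: [0.0, 0.5, 0.2]
grip_width: 0.402
finger_force: 0.0
```

Call:
carry_out([
  {"x": 0,"y": 0,"z": 0,"yaw": 0,"fingers": 0.3},
  {"x": 0,"y": 0,"z": 0,"yaw": 0,"fingers": 0.2},
  {"x": 0,"y": 0,"z": 0,"yaw": 0,"fingers": 0.1},
  {"x": 0,"y": 0,"z": 0,"yaw": 0,"fingers": 0},
  {"x": 0,"y": 0,"z": 0,"yaw": 0,"fingers": 0},
])

```text
clock: 6.93
tcp_pos: [0.4554, -0.1563, -0.0134]
orientation: [2.22, 2.223, 0.0]
contact_force: [-2.0, 0.8, 6.2]
grip_width: 0.155
finger_force: 58.7
```

Call:
carry_out([
  {"x": 0,"y": 0,"z": -0.2,"yaw": 0,"fingers": 0},
  {"x": 0,"y": 0,"z": -0.5,"yaw": 0,"fingers": 0},
  {"x": 0,"y": 0,"z": -1,"yaw": 0,"fingers": 0},
  {"x": 0,"y": 0,"z": -1,"yaw": 0,"fingers": 0},
  {"x": 0,"y": 0,"z": -1,"yaw": 0,"fingers": 0},
  {"x": 0,"y": 0,"z": -0.5,"yaw": 0,"fingers": 0},
  {"x": 0,"y": 0,"z": 0,"yaw": 0,"fingers": 0},
])

```text
clock: 7.52
tcp_pos: [0.457, -0.1569, 0.0945]
orientation: [2.217, 2.22, 0.003]
contact_force: [1.1, 0.0, 1.1]
grip_width: 0.156
finger_force: 58.6
```

```bash
python3 -c "
from wr import *
shot('w5',[])
a=cv2.resize(cv2.imread('pics/w5.png')[200:410,160:440],(560,420))
s=cv2.resize(ctrl.camera('side')[180:260,290:384],(490,420));cv2.imwrite('pics/s5.png',cv2.resize(np.hstack([a,s]),None,fx=.76,fy=.76))"
```

```text
[ 0.4562864  -0.15659063  0.09274331] [[1.0, -0.0, 0.005, 0.457], [0.001, -0.945, -0.328, -0.072], [0.005, 0.328, -0.945, 0.258], [0.0, 0.0, 0.0, 1.0]]
```

View pics/s5.png

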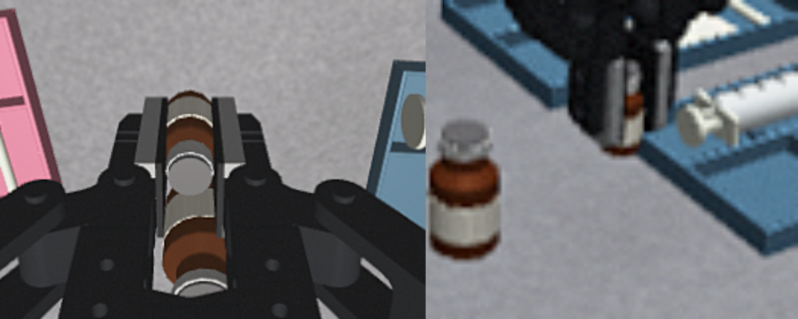

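vial_2 is held upright by its body, with its base just below the pad tips. I'm carrying it to tray_2.

Call:
carry_out([
  {"x": 1,"y": 0.35,"z": 0,"yaw": 0,"fingers": 0},
  {"x": 1,"y": 0.35,"z": 0,"yaw": 0,"fingers": 0},
  {"x": 1,"y": 0.35,"z": 0,"yaw": 0,"fingers": 0},
  {"x": 1,"y": 0.35,"z": 0,"yaw": 0,"fingers": 0},
  {"x": 1,"y": 0.35,"z": 0,"yaw": 0,"fingers": 0},
  {"x": 1,"y": 0.35,"z": 0,"yaw": 0,"fingers": 0},
  {"x": 1,"y": 0.35,"z": 0,"yaw": 0,"fingers": 0},
  {"x": 1,"y": 0.35,"z": 0,"yaw": 0,"fingers": 0},
  {"x": 1,"y": 0.35,"z": 0,"yaw": 0,"fingers": 0},
  {"x": 1,"y": 0.35,"z": 0,"yaw": 0,"fingers": 0},
])

```text
clock: 8.45
tcp_pos: [0.5419, 0.0951, 0.09]
orientation: [-2.219, -2.222, 0.003]
contact_force: [-0.4, -0.6, 0.4]
grip_width: 0.155
finger_force: 58.7
```

Call:
carry_out([
  {"x": 1,"y": 0.35,"z": 0,"yaw": 0,"fingers": 0},
  {"x": 1,"y": 0.35,"z": 0,"yaw": 0,"fingers": 0},
  {"x": 1,"y": 0.35,"z": 0,"yaw": 0,"fingers": 0},
  {"x": 1,"y": 0.35,"z": 0,"yaw": 0,"fingers": 0},
  {"x": 1,"y": 0.35,"z": 0,"yaw": 0,"fingers": 0},
  {"x": 0,"y": 0,"z": 0,"yaw": 0,"fingers": 0},
  {"x": 0,"y": 0,"z": 0,"yaw": 0,"fingers": 0},
  {"x": 0,"y": 0,"z": 0,"yaw": 0,"fingers": 0},
])

```text
clock: 9.12
tcp_pos: [0.5853, 0.2185, 0.0901]
orientation: [-2.219, -2.223, 0.003]
contact_force: [-0.4, -0.2, 0.2]
grip_width: 0.155
finger_force: 58.7
```

Call:
carry_out([
  {"x": 0,"y": 0.07,"z": 0.8,"yaw": 0,"fingers": 0},
  {"x": 0,"y": 0,"z": 0.8,"yaw": 0,"fingers": 0},
  {"x": 0,"y": 0,"z": 0.8,"yaw": 0,"fingers": 0},
  {"x": 0,"y": 0,"z": 0.6,"yaw": 0,"fingers": 0},
  {"x": 0,"y": 0,"z": 0.4,"yaw": 0,"fingers": 0},
  {"x": 0,"y": 0,"z": 0.2,"yaw": 0,"fingers": 0},
  {"x": 0,"y": 0,"z": 0.2,"yaw": 0,"fingers": 0},
  {"x": 0,"y": 0,"z": 0.1,"yaw": 0,"fingers": 0},
  {"x": 0,"y": 0,"z": 0,"yaw": 0,"fingers": 0},
  {"x": 0,"y": 0,"z": 0,"yaw": 0,"fingers": 0},
])

```text
clock: 9.95
tcp_pos: [0.5881, 0.219, -0.0056]
orientation: [2.22, 2.223, 0.001]
contact_force: [-0.6, -0.2, 0.5]
grip_width: 0.155
finger_force: 58.7
```

Call:
carry_out([
  {"x": 0,"y": 0,"z": 0.08,"yaw": 0,"fingers": 0},
  {"x": 0,"y": 0,"z": 0.06,"yaw": 0,"fingers": 0},
  {"x": 0,"y": 0,"z": 0.04,"yaw": 0,"fingers": 0},
  {"x": 0,"y": 0,"z": 0,"yaw": 0,"fingers": 0},
])

```text
clock: 10.28
tcp_pos: [0.5879, 0.219, -0.0103]
orientation: [2.22, 2.223, 0.001]
contact_force: [-0.7, -0.8, 2.8]
grip_width: 0.155
finger_force: 59.0
```

Call:
carry_out([
  {"x": 0,"y": 0,"z": 0,"yaw": 0,"fingers": 0.18},
  {"x": 0,"y": 0,"z": 0,"yaw": 0,"fingers": 0.22},
  {"x": 0,"y": 0,"z": 0,"yaw": 0,"fingers": 0.24},
  {"x": 0,"y": 0,"z": 0,"yaw": 0,"fingers": 0.24},
  {"x": 0,"y": 0,"z": -0.2,"yaw": 0,"fingers": 0.24},
  {"x": 0,"y": 0,"z": -0.4,"yaw": 0,"fingers": 0.24},
  {"x": 0,"y": 0,"z": -0.8,"yaw": 0,"fingers": 0.24},
  {"x": 0,"y": 0,"z": -1,"yaw": 0,"fingers": 0.24},
  {"x": 0,"y": 0,"z": -1,"yaw": 0,"fingers": 0.6},
  {"x": 0,"y": 0,"z": -1,"yaw": 0,"fingers": 1},
])

```text
clock: 11.12
tcp_pos: [0.5877, 0.2189, 0.1016]
orientation: [2.22, 2.223, 0.001]
contact_force: [0.3, 0.3, 0.2]
grip_width: 0.514
finger_force: 0.0
```

```bash
python3 -c "
from wr import *
shot('w6',[])
a=cv2.resize(cv2.imread('pics/w6.png'),(530,400))
s=cv2.resize(ctrl.camera('side')[120:220,240:310],(266,400));cv2.imwrite('pics/s6.png',np.hstack([a,s]))"
```

```text
[0.58977917 0.21969929 0.10684756] [[1.0, 0.001, 0.001, 0.588], [0.001, -0.945, -0.326, 0.303], [0.001, 0.326, -0.945, 0.265], [0.0, 0.0, 0.0, 1.0]]
```

View pics/s6.png

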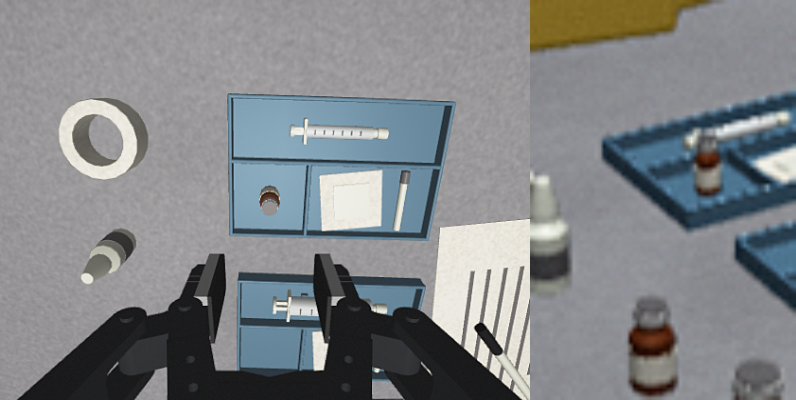

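vial_2 stands at (269,199), in the middle of the tray_2 well. vial_10 is next.

Call:
carry_out([
  {"x": -0.95,"y": -0.76,"z": 0,"yaw": 0,"fingers": 0.7},
  {"x": -0.95,"y": -0.76,"z": 0,"yaw": 0,"fingers": 0.7},
  {"x": -0.95,"y": -0.76,"z": 0,"yaw": 0,"fingers": 0.7},
  {"x": -0.95,"y": -0.76,"z": 0,"yaw": 0,"fingers": 0.7},
  {"x": -0.95,"y": -0.76,"z": 0,"yaw": 0,"fingers": 0.7},
  {"x": -0.95,"y": -0.76,"z": 0,"yaw": 0,"fingers": 0.7},
  {"x": -0.95,"y": -0.76,"z": 0,"yaw": 0,"fingers": 0.7},
  {"x": 0,"y": 0,"z": 0,"yaw": 0,"fingers": 0.7},
  {"x": 0,"y": 0,"z": 0,"yaw": 0,"fingers": 0.7},
])

```text
clock: 11.97
tcp_pos: [0.4545, 0.0516, 0.0999]
orientation: [2.221, 2.221, 0.001]
contact_force: [0.1, 0.8, -0.0]
grip_width: 0.706
finger_force: 0.0
```

Call:
carry_out([
  {"x": 0,"y": 0,"z": 1,"yaw": 0,"fingers": 0.7},
  {"x": 0,"y": 0,"z": 1,"yaw": 0,"fingers": 0.7},
  {"x": 0,"y": 0,"z": 1,"yaw": 0,"fingers": 0.7},
  {"x": 0,"y": 0,"z": 0.8,"yaw": 0,"fingers": 0.6},
  {"x": 0,"y": 0,"z": 0.4,"yaw": 0,"fingers": 0.5},
  {"x": 0,"y": 0,"z": 0.15,"yaw": 0,"fingers": 0.4},
  {"x": 0,"y": 0,"z": 0,"yaw": 0,"fingers": 0.4},
  {"x": 0,"y": 0,"z": 0,"yaw": 0,"fingers": 0.4},
])

```text
clock: 12.63
tcp_pos: [0.4557, 0.0529, -0.0089]
orientation: [2.219, 2.223, 0.001]
contact_force: [0.3, 0.4, -0.1]
grip_width: 0.403
finger_force: 0.0
```

Call:
carry_out([
  {"x": 0,"y": 0,"z": 0,"yaw": 0,"fingers": 0.35},
  {"x": 0,"y": 0,"z": 0,"yaw": 0,"fingers": 0.3},
  {"x": 0,"y": 0,"z": 0,"yaw": 0,"fingers": 0.25},
  {"x": 0,"y": 0,"z": 0,"yaw": 0,"fingers": 0.1},
  {"x": 0,"y": 0,"z": 0,"yaw": 0,"fingers": 0},
  {"x": 0,"y": 0,"z": 0,"yaw": 0,"fingers": 0},
])

```text
clock: 13.13
tcp_pos: [0.4558, 0.0527, -0.0084]
orientation: [2.219, 2.222, 0.002]
contact_force: [-2.8, 1.1, 10.8]
grip_width: 0.257
finger_force: 58.3
```

Call:
carry_out([
  {"x": 0,"y": 0,"z": -0.2,"yaw": 0,"fingers": 0},
  {"x": 0,"y": 0,"z": -0.6,"yaw": 0,"fingers": 0},
  {"x": 0,"y": 0,"z": -0.8,"yaw": 0,"fingers": 0},
  {"x": 0.05,"y": 0.6,"z": -0.8,"yaw": 0,"fingers": 0},
  {"x": 0.05,"y": 0.9,"z": 0,"yaw": 0,"fingers": 0},
  {"x": 0.05,"y": 1,"z": 0,"yaw": 0,"fingers": 0},
  {"x": 0.05,"y": 1,"z": 0,"yaw": 0,"fingers": 0},
  {"x": 0.05,"y": 0.9,"z": 0,"yaw": 0,"fingers": 0},
  {"x": 0.05,"y": 0.9,"z": 0,"yaw": 0,"fingers": 0},
  {"x": 0,"y": 0,"z": 0,"yaw": 0,"fingers": 0},
])

```text
clock: 13.97
tcp_pos: [0.591, 0.0603, 0.051]
orientation: [2.219, 2.222, 0.003]
contact_force: [1.0, -0.1, -0.3]
grip_width: 0.256
finger_force: 59.0
```

Call:
carry_out([
  {"x": 0,"y": 0,"z": 0.6,"yaw": 0,"fingers": 0},
  {"x": 0,"y": 0,"z": 0.8,"yaw": 0,"fingers": 0},
  {"x": 0,"y": 0,"z": 0.4,"yaw": 0,"fingers": 0},
  {"x": 0,"y": 0,"z": 0.2,"yaw": 0,"fingers": 0},
  {"x": 0,"y": 0,"z": 0,"yaw": 0,"fingers": 0},
  {"x": 0,"y": 0,"z": 0,"yaw": 0,"fingers": 0},
])

```text
clock: 14.47
tcp_pos: [0.5876, 0.0602, 0.0012]
orientation: [2.22, 2.223, 0.0]
contact_force: [-0.3, -0.7, -0.5]
grip_width: 0.255
finger_force: 59.0
```

Call:
carry_out([
  {"x": 0,"y": 0,"z": 0.1,"yaw": 0,"fingers": 0},
  {"x": 0,"y": 0,"z": 0.08,"yaw": 0,"fingers": 0},
  {"x": 0,"y": 0,"z": 0.06,"yaw": 0,"fingers": 0},
  {"x": 0,"y": 0,"z": 0.02,"yaw": 0,"fingers": 0},
  {"x": 0,"y": 0,"z": 0,"yaw": 0,"fingers": 0},
])

```text
clock: 14.88
tcp_pos: [0.5878, 0.0602, -0.0053]
orientation: [2.219, 2.223, 0.001]
contact_force: [-1.8, -0.4, 6.7]
grip_width: 0.254
finger_force: 59.6
```

Call:
carry_out([
  {"x": 0,"y": 0,"z": 0,"yaw": 0,"fingers": 0.28},
  {"x": 0,"y": 0,"z": 0,"yaw": 0,"fingers": 0.31},
  {"x": 0,"y": 0,"z": 0,"yaw": 0,"fingers": 0.34},
  {"x": 0,"y": 0,"z": 0,"yaw": 0,"fingers": 0.35},
  {"x": 0,"y": 0,"z": -0.2,"yaw": 0,"fingers": 0.35},
  {"x": 0,"y": 0,"z": -0.4,"yaw": 0,"fingers": 0.35},
  {"x": 0,"y": 0,"z": -0.8,"yaw": 0,"fingers": 0.35},
  {"x": 0,"y": 0,"z": -1,"yaw": 0,"fingers": 0.4},
  {"x": 0,"y": 0,"z": -1,"yaw": 0,"fingers": 0.6},
  {"x": 0,"y": 0,"z": -0.8,"yaw": 0,"fingers": 0.8},
])

```text
clock: 15.72
tcp_pos: [0.5879, 0.0602, 0.102]
orientation: [2.219, 2.222, 0.002]
contact_force: [0.3, 0.6, 0.0]
grip_width: 0.668
finger_force: 0.0
```

Call:
carry_out([
  {"x": -0.9,"y": -1,"z": 0,"yaw": 0,"fingers": 0.8},
  {"x": -0.9,"y": -1,"z": 0,"yaw": 0,"fingers": 0.8},
  {"x": -0.9,"y": -1,"z": 0,"yaw": 0,"fingers": 0.8},
  {"x": -0.9,"y": -1,"z": 0,"yaw": 0,"fingers": 0.8},
  {"x": -0.74,"y": -1,"z": 0,"yaw": 0,"fingers": 0.8},
  {"x": 0,"y": -0.32,"z": 0,"yaw": 0,"fingers": 0.8},
  {"x": 0,"y": 0,"z": 0,"yaw": 0,"fingers": 0.8},
  {"x": 0,"y": 0,"z": 0,"yaw": 0,"fingers": 0.8},
])

```text
clock: 16.38
tcp_pos: [0.4553, -0.0485, 0.1001]
orientation: [2.219, 2.222, 0.002]
contact_force: [1.2, 0.6, -0.2]
grip_width: 0.798
finger_force: 0.0
```

```bash
python3 -c "
from wr import *
shot('w7',[(.4547,-.0483,.032,.037),(.4547,-.0483,.032,0),(.4641,-.2812,.042,.047)])
a=cv2.resize(cv2.imread('pics/w7.png'),(530,400))
s=cv2.resize(ctrl.camera('side')[120:260,250:350],(270,400));cv2.imwrite('pics/s7.png',np.hstack([a,s]))"
```

```text
[ 0.45575528 -0.04825281  0.09984634] [[1.0, 0.0, 0.002, 0.455], [0.001, -0.945, -0.327, 0.036], [0.002, 0.327, -0.945, 0.263], [0.0, 0.0, 0.0, 1.0]]
```

View pics/s7.png

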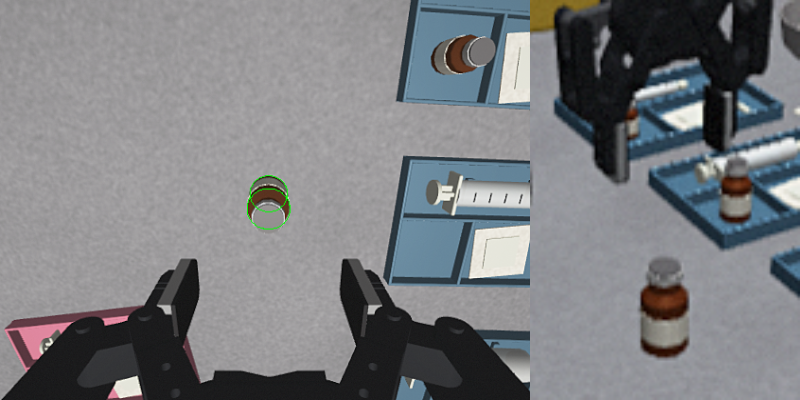

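In s7, vial_10 stands upright in tray_10 (735,200 in the side panel), and vial_20 sits inside its predicted circles at (268,203).

Call:
carry_out([
  {"x": 0,"y": 0,"z": 1,"yaw": 0,"fingers": 0.8},
  {"x": 0,"y": 0,"z": 1,"yaw": 0,"fingers": 0.8},
  {"x": 0,"y": 0,"z": 1,"yaw": 0,"fingers": 0.8},
  {"x": 0,"y": 0,"z": 0.8,"yaw": 0,"fingers": 0.7},
  {"x": 0,"y": 0,"z": 0.4,"yaw": 0,"fingers": 0.6},
  {"x": 0,"y": 0,"z": 0,"yaw": 0,"fingers": 0.5},
  {"x": 0,"y": 0,"z": 0,"yaw": 0,"fingers": 0.45},
  {"x": 0,"y": 0,"z": 0,"yaw": 0,"fingers": 0.45},
])

```text
clock: 17.15
tcp_pos: [0.4556, -0.0483, -0.0052]
orientation: [2.219, 2.223, 0.001]
contact_force: [0.1, -0.3, 0.2]
grip_width: 0.448
finger_force: 0.0
```

Call:
carry_out([
  {"x": 0,"y": 0,"z": 0,"yaw": 0,"fingers": 0.41},
  {"x": 0,"y": 0,"z": 0,"yaw": 0,"fingers": 0.37},
  {"x": 0,"y": 0,"z": 0,"yaw": 0,"fingers": 0.33},
  {"x": 0,"y": 0,"z": 0,"yaw": 0,"fingers": 0.2},
  {"x": 0,"y": 0,"z": 0,"yaw": 0,"fingers": 0},
  {"x": 0,"y": 0,"z": 0,"yaw": 0,"fingers": 0},
])

```text
clock: 17.65
tcp_pos: [0.4556, -0.0485, -0.0048]
orientation: [2.219, 2.222, 0.002]
contact_force: [-2.2, 2.3, 12.1]
grip_width: 0.352
finger_force: 58.5
```

Call:
carry_out([
  {"x": 0,"y": 0,"z": -0.2,"yaw": 0,"fingers": 0},
  {"x": 0,"y": 0,"z": -0.6,"yaw": 0,"fingers": 0},
  {"x": 0,"y": 0,"z": -0.8,"yaw": 0,"fingers": 0},
  {"x": -0.24,"y": 0.62,"z": -0.8,"yaw": 0,"fingers": 0},
  {"x": -0.34,"y": 1,"z": 0,"yaw": 0,"fingers": 0},
  {"x": -0.34,"y": 1,"z": 0,"yaw": 0,"fingers": 0},
  {"x": -0.34,"y": 1,"z": 0,"yaw": 0,"fingers": 0},
  {"x": -0.34,"y": 1,"z": 0,"yaw": 0,"fingers": 0},
  {"x": -0.34,"y": 1,"z": 0,"yaw": 0,"fingers": 0},
  {"x": 0,"y": 0,"z": 0,"yaw": 0,"fingers": 0},
])

```text
clock: 18.48
tcp_pos: [0.5989, -0.0982, 0.0543]
orientation: [2.219, 2.221, 0.002]
contact_force: [-0.2, 0.4, -0.1]
grip_width: 0.351
finger_force: 59.6
```

Call:
carry_out([
  {"x": 0,"y": 0,"z": 0.6,"yaw": 0,"fingers": 0},
  {"x": 0,"y": 0,"z": 0.8,"yaw": 0,"fingers": 0},
  {"x": 0,"y": 0,"z": 0.4,"yaw": 0,"fingers": 0},
  {"x": 0,"y": 0,"z": 0.2,"yaw": 0,"fingers": 0},
  {"x": 0,"y": 0,"z": 0.1,"yaw": 0,"fingers": 0},
  {"x": 0,"y": 0,"z": 0,"yaw": 0,"fingers": 0},
  {"x": 0,"y": 0,"z": 0,"yaw": 0,"fingers": 0},
])

```text
clock: 19.07
tcp_pos: [0.5957, -0.0969, 0.0025]
orientation: [2.219, 2.223, 0.001]
contact_force: [0.3, 0.1, -0.5]
grip_width: 0.35
finger_force: 59.6
```

Target TCP z is about -0.0018.

Call:
carry_out([
  {"x": 0,"y": 0,"z": 0.08,"yaw": 0,"fingers": 0},
  {"x": 0,"y": 0,"z": 0.06,"yaw": 0,"fingers": 0},
  {"x": 0,"y": 0,"z": 0.02,"yaw": 0,"fingers": 0},
  {"x": 0,"y": 0,"z": 0,"yaw": 0,"fingers": 0},
])

```text
clock: 19.4
tcp_pos: [0.5956, -0.0969, -0.0017]
orientation: [2.219, 2.223, 0.001]
contact_force: [-1.4, 0.8, 6.4]
grip_width: 0.352
finger_force: 60.4
```

Call:
carry_out([
  {"x": 0,"y": 0,"z": 0,"yaw": 0,"fingers": 0.38},
  {"x": 0,"y": 0,"z": 0,"yaw": 0,"fingers": 0.41},
  {"x": 0,"y": 0,"z": 0,"yaw": 0,"fingers": 0.44},
  {"x": 0,"y": 0,"z": 0,"yaw": 0,"fingers": 0.46},
  {"x": 0,"y": 0,"z": -0.2,"yaw": 0,"fingers": 0.46},
  {"x": 0,"y": 0,"z": -0.4,"yaw": 0,"fingers": 0.46},
  {"x": 0,"y": 0,"z": -0.8,"yaw": 0,"fingers": 0.46},
  {"x": 0,"y": 0,"z": -1,"yaw": 0,"fingers": 0.46},
  {"x": 0,"y": 0,"z": -1,"yaw": 0,"fingers": 0.6},
  {"x": 0,"y": 0,"z": -1,"yaw": 0,"fingers": 1},
])

```text
clock: 20.23
tcp_pos: [0.5952, -0.0968, 0.1098]
orientation: [2.219, 2.223, 0.001]
contact_force: [-0.0, 0.2, -0.6]
grip_width: 0.724
finger_force: 0.0
```

Call:
carry_out([
  {"x": -0.92,"y": -0.66,"z": 0,"yaw": 0,"fingers": 1},
  {"x": -0.92,"y": -0.66,"z": 0,"yaw": 0,"fingers": 1},
  {"x": -0.92,"y": -0.66,"z": 0,"yaw": 0,"fingers": 1},
  {"x": -0.92,"y": -0.66,"z": 0,"yaw": 0,"fingers": 1},
  {"x": -0.92,"y": -0.66,"z": 0,"yaw": 0,"fingers": 1},
  {"x": -0.92,"y": -0.66,"z": 0,"yaw": 0,"fingers": 1},
  {"x": -0.92,"y": -0.66,"z": 0,"yaw": 0,"fingers": 1},
  {"x": -0.92,"y": -0.66,"z": 0,"yaw": 0,"fingers": 1},
  {"x": 0,"y": 0,"z": 0,"yaw": 0,"fingers": 1},
  {"x": 0,"y": 0,"z": 0,"yaw": 0,"fingers": 1},
])

```text
clock: 21.07
tcp_pos: [0.4631, -0.282, 0.1086]
orientation: [2.222, 2.22, 0.0]
contact_force: [0.4, 0.0, 0.1]
grip_width: 0.999
finger_force: 0.0
```

```bash
python3 -c "
from wr import *
shot('w8',[(.4641,-.2812,.042,.047),(.4641,-.2812,.042,0)])
a=cv2.resize(cv2.imread('pics/w8.png'),(530,400))
s=cv2.resize(ctrl.camera('side')[150:290,330:430],(270,400));cv2.imwrite('pics/s8.png',np.hstack([a,s]))"
```

```text
[ 0.46362924 -0.28128016  0.10842227] [[1.0, -0.001, 0.001, 0.463], [-0.001, -0.945, -0.327, -0.198], [0.001, 0.327, -0.945, 0.272], [0.0, 0.0, 0.0, 1.0]]
```

View pics/s8.png

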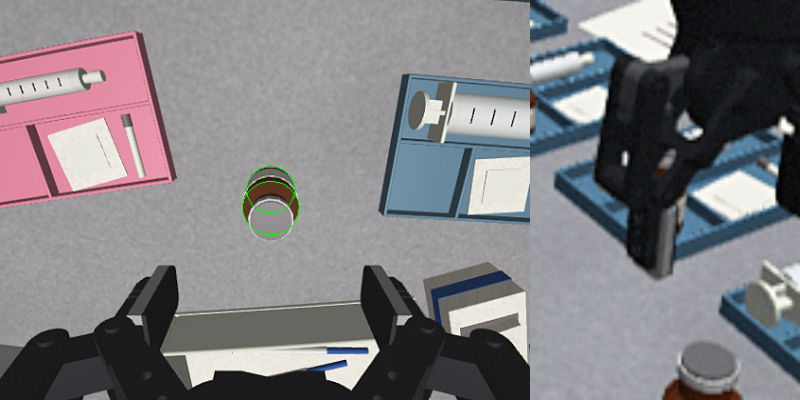

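vial_50 also matches its predicted circles (270,205). I'm gripping higher on this one so its cap clears the palm.

Call:
carry_out([
  {"x": 0,"y": 0,"z": 1,"yaw": 0,"fingers": 1},
  {"x": 0,"y": 0,"z": 1,"yaw": 0,"fingers": 1},
  {"x": 0,"y": 0,"z": 1,"yaw": 0,"fingers": 0.9},
  {"x": 0,"y": 0,"z": 0.6,"yaw": 0,"fingers": 0.8},
  {"x": 0,"y": 0,"z": 0.3,"yaw": 0,"fingers": 0.7},
  {"x": 0,"y": 0,"z": 0.2,"yaw": 0,"fingers": 0.6},
  {"x": 0,"y": 0,"z": 0,"yaw": 0,"fingers": 0.6},
  {"x": 0,"y": 0,"z": 0,"yaw": 0,"fingers": 0.6},
])

```text
clock: 21.83
tcp_pos: [0.4642, -0.281, 0.0059]
orientation: [2.218, 2.223, 0.0]
contact_force: [0.5, -0.2, 0.4]
grip_width: 0.598
finger_force: 0.0
```

Call:
carry_out([
  {"x": 0,"y": 0,"z": 0,"yaw": 0,"fingers": 0.55},
  {"x": 0,"y": 0,"z": 0,"yaw": 0,"fingers": 0.5},
  {"x": 0,"y": 0,"z": 0,"yaw": 0,"fingers": 0.46},
  {"x": 0,"y": 0,"z": 0,"yaw": 0,"fingers": 0.3},
  {"x": 0,"y": 0,"z": 0,"yaw": 0,"fingers": 0.2},
  {"x": 0,"y": 0,"z": 0,"yaw": 0,"fingers": 0.2},
])

```text
clock: 22.33
tcp_pos: [0.4641, -0.2814, 0.0064]
orientation: [2.219, 2.222, 0.001]
contact_force: [-3.2, 2.0, 13.7]
grip_width: 0.47
finger_force: 58.7
```

Call:
carry_out([
  {"x": 0,"y": 0,"z": -0.2,"yaw": 0,"fingers": 0.2},
  {"x": 0,"y": 0,"z": -0.6,"yaw": 0,"fingers": 0.2},
  {"x": 0,"y": 0,"z": -0.8,"yaw": 0,"fingers": 0.2},
  {"x": 0.05,"y": 0.57,"z": -0.8,"yaw": 0,"fingers": 0.2},
  {"x": 0.08,"y": 0.9,"z": 0,"yaw": 0,"fingers": 0.2},
  {"x": 0.08,"y": 1,"z": 0,"yaw": 0,"fingers": 0.2},
  {"x": 0.08,"y": 1,"z": 0,"yaw": 0,"fingers": 0.2},
  {"x": 0.08,"y": 1,"z": 0,"yaw": 0,"fingers": 0.2},
  {"x": 0.08,"y": 0.8,"z": 0,"yaw": 0,"fingers": 0.2},
  {"x": 0,"y": 0,"z": 0,"yaw": 0,"fingers": 0.2},
])

```text
clock: 23.17
tcp_pos: [0.5984, -0.2689, 0.0651]
orientation: [2.217, 2.224, 0.001]
contact_force: [2.0, -0.8, -1.1]
grip_width: 0.464
finger_force: 61.0
```

Call:
carry_out([
  {"x": 0,"y": 0,"z": 0.6,"yaw": 0,"fingers": 0.2},
  {"x": 0,"y": 0,"z": 0.8,"yaw": 0,"fingers": 0.2},
  {"x": 0,"y": 0,"z": 0.4,"yaw": 0,"fingers": 0.2},
  {"x": 0,"y": 0,"z": 0.2,"yaw": 0,"fingers": 0.2},
  {"x": 0,"y": 0,"z": 0.1,"yaw": 0,"fingers": 0.2},
  {"x": 0,"y": 0,"z": 0,"yaw": 0,"fingers": 0.2},
  {"x": 0,"y": 0,"z": 0,"yaw": 0,"fingers": 0.2},
])

```text
clock: 23.75
tcp_pos: [0.5956, -0.2698, 0.0135]
orientation: [2.219, 2.222, 0.001]
contact_force: [0.1, 0.1, -1.6]
grip_width: 0.465
finger_force: 61.0
```

Call:
carry_out([
  {"x": 0,"y": 0,"z": 0.08,"yaw": 0,"fingers": 0.2},
  {"x": 0,"y": 0,"z": 0.06,"yaw": 0,"fingers": 0.2},
  {"x": 0,"y": 0,"z": 0.02,"yaw": 0,"fingers": 0.2},
  {"x": 0,"y": 0,"z": 0,"yaw": 0,"fingers": 0.2},
])

```text
clock: 24.08
tcp_pos: [0.5957, -0.2698, 0.0095]
orientation: [2.219, 2.222, 0.001]
contact_force: [-1.7, 0.9, 7.0]
grip_width: 0.462
finger_force: 61.9
```

Call:
carry_out([
  {"x": 0,"y": 0,"z": 0,"yaw": 0,"fingers": 0.49},
  {"x": 0,"y": 0,"z": 0,"yaw": 0,"fingers": 0.52},
  {"x": 0,"y": 0,"z": 0,"yaw": 0,"fingers": 0.55},
  {"x": 0,"y": 0,"z": 0,"yaw": 0,"fingers": 0.58},
  {"x": 0,"y": 0,"z": -0.2,"yaw": 0,"fingers": 0.58},
  {"x": 0,"y": 0,"z": -0.4,"yaw": 0,"fingers": 0.58},
  {"x": 0,"y": 0,"z": -0.8,"yaw": 0,"fingers": 0.58},
  {"x": 0,"y": 0,"z": -1,"yaw": 0,"fingers": 0.58},
  {"x": 0,"y": 0,"z": -1,"yaw": 0,"fingers": 0.6},
  {"x": 0,"y": 0,"z": -1,"yaw": 0,"fingers": 0.8},
])

```text
clock: 24.92
tcp_pos: [0.5952, -0.2696, 0.1209]
orientation: [2.219, 2.223, 0.0]
contact_force: [0.6, -1.0, 0.4]
grip_width: 0.726
finger_force: 0.0
```

Call:
carry_out([
  {"x": 0,"y": -0.8,"z": -0.8,"yaw": 0,"fingers": 0.8},
  {"x": 0,"y": -1,"z": -0.5,"yaw": 0,"fingers": 0.8},
  {"x": 0,"y": -1,"z": -0.5,"yaw": 0,"fingers": 0.8},
  {"x": 0,"y": -1,"z": -0.5,"yaw": 0,"fingers": 0.8},
  {"x": 0,"y": -1,"z": 0,"yaw": 0,"fingers": 0.8},
  {"x": 0,"y": -1,"z": 0,"yaw": 0,"fingers": 0.8},
  {"x": 0,"y": 0,"z": 0,"yaw": 0,"fingers": 0.8},
  {"x": 0,"y": 0,"z": 0,"yaw": 0,"fingers": 0.8},
])

```text
clock: 25.58
tcp_pos: [0.4497, -0.27, 0.1776]
orientation: [2.22, 2.221, 0.001]
contact_force: [0.4, -0.1, -0.1]
grip_width: 0.799
finger_force: 0.0
```

```bash
python3 -c "
from h import *
cv2.imwrite('pics/end.png',cv2.resize(ctrl.camera('scene')[150:400,110:520],(800,488)))"
```

```text
(no output)
```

View pics/end.png

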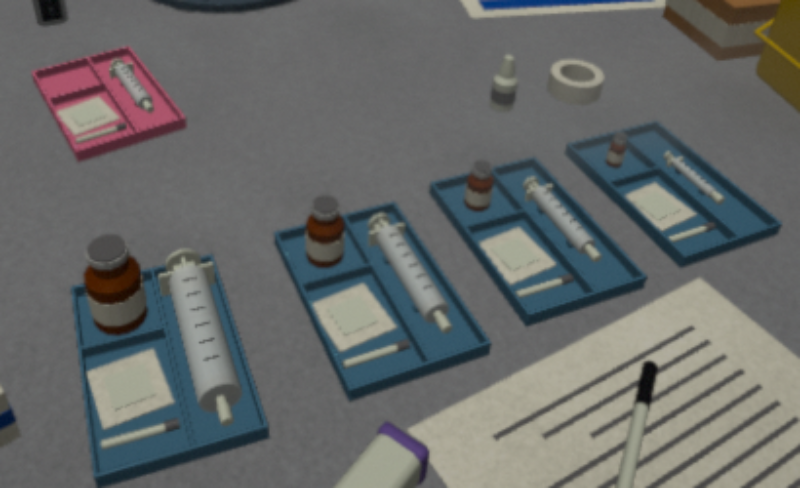

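All four vials stand upright in the wells of their matching trays, at about (118,290), (325,235), (480,188) and (617,152). The dropper bottle and tape roll have not moved.

```bash
python3 -c "
from workcell import ctrl
print(ctrl.job_done())"
```

```text
the job is handed in; nothing more can be done
None
```

The job is handed in at about 26 s on the clock: all four vials stand upright in the wells of their matching trays, and the dropper bottle and tape roll were left where they were; on the first try the gripper closed on vial_2's neck, so I released it, still standing, and re-gripped it by the body.

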